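# Clamp the bur block with the turnbuckle

### The arm

A 7-joint arm with a two-finger parallel gripper is mounted at the origin on a cart in front of the work surface, level with it; the furniture and walls round the work are solid. World frame = base frame: x ahead of the robot, y to its left, z up, the work surface at z = 0. Lengths are in mm, angles in rad, forces in N, time in s.
With the tool pointing down it reaches from about 400 to 850 mm from the base axis. Payload 4.4 kg.
Tool frame: the origin (TCP) lies midway between the tips of the shut fingers; the grasp point (between the pads) lies 19 mm behind it; x points along the fingers, z is the direction in which the jaws open and shut, and the axes are right-handed (so a half turn about x gives the same grasp; the last joint's range is limited). The gripper opens to 94 mm and grips with 3 to 60 N. Pads are 16 mm wide; open, the fingers measure 119 mm over their backs; the gripper's body (75 mm by 177 mm) begins 78 mm behind the grasp point.
Start: joints at [1.198, 0.628, 0.038, 1.517, -0.027, 0.996, -0.02], TCP at [196.335, -619.654, 205.478] pointing down, gripper open.
Joint ranges: [-3.06, 3.06], [-0.37, 2.12], [-1.25, 1.32], [0.18, 2.47], [-1.1, 4.24], [0.23, 1.98], [-2.94, 2.94]. Speed limits (rad/s): [2.57, 2.57, 3.14, 3.14, 3.14, 3.14, 3.14].

### API

Orientations are given as a rotation vector (axis times angle).
In Python, from workcell import read_state, camera, hand_in, spot_in, regions_of, pinpoint gives the robot as it stands.
- The arm moves only by the tool send_rows, never from a script. Its argument "steps" is a list of rows, each a list of 7 numbers: the finger opening in mm, from 0 to 94, then the shift along the tool's x, y, z in units of 30 mm (1.0 is 30 mm), then the turn, a rotation vector about the tool's x, y, z in units of 5 degrees (1.0 is 5 degrees). In form: [[fingers, tx, ty, tz, wx, wy, wz], ...]. A call has 1 to 8 rows; each row is the pose to reach, as a shift and turn from the pose commanded when the call began, along the tool's axes at that moment; what a row does not reach only later rows make up. A row lasts 1/12 s, in which the tool goes at most 41.7 mm and 7.16 degrees, less where a joint would pass 70% of its speed; a pose out of reach is approached as far as the arm can. A call with a gripper value outside its range is refused whole. The fingers move at their own pace and stop on an object; the grip force is fixed at half the most. Time passes only in rows, so rows that repeat a pose let the fingers close. It gives the time, the measured TCP pose, the force and the opening at its end, in the units of the state.
- read_state(): the state, without advancing time (a new reading comes with each control period).
- camera(name): name is "scene" or "top" or "wrist"; returns a dict with "frame" (384x512x3 uint8, blue, green, red), "camera_matrix" (3x3 intrinsics, pixels), "extrinsics" (4x4, takes a point from world to camera coordinates). Camera axes: x right, y up, looking along -z (the intrinsics and any distortion apply to the point x, -y, -z); pixel columns grow to the right and rows downward; lengths in mm; the calibration is good to about 2 mm. A picture is of the moment at which its call begins. There is no depth.
- hand_in(): hands the job in, once; it reports no verdict.
Trained networks look in a picture, given as the dict that the camera call returned (one of the last four; its "shot" number tells which), for a name from the list of things; names that differ only in an ending like _2 or _b are one class to them, and where a whole thing is asked for, a point or a joint stands for the part that bears it (a point fixed in the world has none). Each returns a list of dicts, best first, with "p" (0 to 1); they miss things now and then, are a little off and sometimes report something else, mostly with a low value. They report only what shows in the picture. A call takes as long as a camera call. They do not tell look-alikes from the thing itself.
- spot_in(picture, name): "bbox" ([left, top, width, height] in pixels, round what is visible of it).
- regions_of(picture, name): "region" (384x512 bool, what is visible of it) and "bbox" ([left, top, width, height] in pixels, round what is visible of it).
- pinpoint(picture, name): "xy" ([column, row] in pixels: a listed point, or the origin of a listed thing).
The state is a dict: "t": time; "joints": joint angles; "qd": joint speeds; "joint_torque": joint torques, N m; "tool_pos": TCP position; "eef_rot": TCP orientation; "wrist_force": force on the tool from outside, world axes, zero at the start; "ft_torque": the same for the moment, N m; "finger_gap": finger opening in mm.
Only numpy, scipy, OpenCV 4.12 (cv2) and the standard library are available. Lean on these libraries where they do the work, as an engineer would, in place of code of your own. Each camera call takes 0.05 s, during which the arm holds its last target.

### The job

Set the bur block upright on the black rubber pad of the centring clamp, between its two open jaws and with its long side running from jaw to jaw. Then swing the red-balled bar of the brass turnbuckle sleeve all the way over towards the pad, to its stop, so that both jaws draw in and enclose the block.

Things in the scene. Friction and masses are not known exactly. Their poses are not given: they have to be found in the camera images.
- bur_block: White block with small upright dental burs under a closed, hardly visible clear cover, a small blue catch on one long side. Loose, 80 to 170 g, 42 x 80 mm in plan, 41 mm high over the cover; the solid lower body is 36 mm wide and 20 mm high. Origin: centre of the underside; x across the narrow width (grip across this), y along the length, z up. Starts upright.
- pad (a point): Centre of the top of the black rubber pad (60 x 46 mm), 12 mm above the worktop, on the fixed grey clamp. x: from jaw to jaw, pointing away from the robot within 12 degrees; y: from pad towards turnbuckle; z up. The blue jaw faces (40 mm wide in y, tops 29 mm above this point) stand at x = -55 and +55 mm when open, 40.5 when closed. A guide rod lies along x at y = 74, z = 14 mm. Free at -y.
- sleeve (a joint): Turn of the brass sleeve about the line y = 115, z = 26 mm of the pad's frame, rad. At 0 the bar leans 50 degrees away from the pad and the jaws are open. It grows as the bar swings up and over towards the pad; at its stop, 1.745, the bar leans 50 degrees towards the pad and each jaw has moved in 14.5 mm. Starts at 0 to 0.2; light friction (a push of 2 to 8 N); stays where left.
- bar_ball (a point): Centre of the red ball (20 mm diameter) on the end of the sleeve's 8 mm thick steel bar, 90 mm from the sleeve's axis, at pad x = 0. It moves in an arc in the pad's y-z plane, 96 mm above the worktop at either end and 128 mm when upright. Closed fingers moving level in pad -y, tips about 85 mm above the worktop, push it right over; at the stop their leading side is near pad y = 60 mm.
Not all that is in view belongs to the job. Several things look just like the bur_block: the one meant starts nearest to the robot's base.

How it is judged (in metres and radians):
On the way:
1. the bur block stands, let go, on the pad between the open jaws (horizontal distance between bur_block and pad below 0.024 m and z of bur_block in the frame of pad below 0.005 m and angle between bur_block's own z axis and vertical below 0.17 rad and contact force between the fingers and bur_block below 0.3 N and value of joint sleeve below 1 rad), for 0.2 s.
At the end, for the whole second after the job is handed in: The sleeve is turned to its stop (within 10 degrees), so both jaws are in; the bur block stands upright (within 10 degrees) and at rest on the pad between them, its centre within 20 mm of the pad's centre and its long side within 10 degrees of the line from jaw to jaw (value of joint sleeve above 1.57 rad and horizontal distance between bur_block and pad below 0.02 m and z of bur_block in the frame of pad between -0.005 and 0.005 m and angle between bur_block's own z axis and vertical below 0.17 rad and angle between the y axis of bur_block and the x axis of pad, either way round below 0.17 rad and linear speed of bur_block below 0.02 m/s); the robot touches nothing.
It also fails if it takes over 58 s, if anything falls off the work surface, if the arm or the gripper's body presses on something with over 40 N, if the wrist force passes 120 N, or if a joint passes its speed limit or range.

## Working session

There is one attempt and no reset: what is moved stays moved. The work goes in short steps, Python scripts to look and compute and a tool call to move; the robot and the scene stay as the last step left them, time stands still between calls to the robot, and variables do not carry over. Pictures are saved under pics/ and viewed, and the job is handed in when it is done.

Besides the shell and the picture viewer there is one more tool, called after "Request:" by a JSON object that holds its "op" and its "data", one argument or row to a line. send_rows: Moves the arm, as the interface text tells. Its arguments: {"type":"object","properties":{"steps":{"type":"array","items":{"type":"array","items":{"type":"number"}}}},"required":["steps"]}

```bash
ls; mkdir -p pics; python3 - <<'E'
from workcell import *
import cv2
s=read_state();print(s)
for n in ["scene","top","wrist"]:
    c=camera(n);cv2.imwrite(f"pics/{n}0.png",c["frame"]);print(n,c["camera_matrix"].tolist(),c["extrinsics"].round(3).tolist(),[k for k in c])
    for nm in ["bur_block","pad","sleeve","bar_ball"]:
        try:
            print(nm,[(round(d["p"],2),[round(v) for v in d["xy"]]) for d in pinpoint(c,nm)][:6])
        except Exception as e: print(nm,e)
E
```

```text
pics
{'t': 0.0, 'joints': array([ 1.19825719,  0.62931984,  0.0384502 ,  1.51832327, -0.02704032,
        0.99628517, -0.01999831]), 'qd': array([ 4.89721415e-04, -9.14003414e-05,  8.27782015e-04, -1.18238272e-03,
       -6.62752411e-04, -4.35880060e-04,  1.01567329e-03]), 'joint_torque': array([ 9.65020627e-04, -5.49729395e+01,  1.14403937e+00, -1.86634451e+01,
       -5.21927979e-02,  2.38955050e-02,  1.63351669e-04]), 'tool_pos': array([ 196.11105984, -619.03849093,  204.58559737]), 'eef_rot': array([ 0.98145899,  1.34032975, -0.97966656]), 'wrist_force': array([ 0.2898178 , -0.73001212, -0.03633213]), 'ft_torque': array([ 0.01135101,  0.04344987, -0.02413384]), 'finger_gap': 94.14546735942055}
scene [[456.78642378243484, 0.0, 252.67979909829512], [0.0, 456.78642378243484, 191.97849699623896], [0.0, 0.0, 1.0]] [[-0.861, -0.508, 0.019, 424.658], [0.379, -0.618, 0.688, -211.599], [-0.338, 0.6, 0.725, -1163.893], [0.0, 0.0, 0.0, 1.0]] ['frame', 'camera_matrix', 'extrinsics', 'shot']
bur_block [(0.73, [186, 302]), (0.66, [302, 156]), (0.54, [288, 191])]
pad [(0.69, [239, 218])]
sleeve
[... 184 characters left out ...]
-0.048, -0.999, 0.005, 82.897], [0.978, -0.046, 0.203, -476.009], [-0.203, 0.015, 0.979, -1045.104], [0.0, 0.0, 0.0, 1.0]] ['frame', 'camera_matrix', 'extrinsics', 'shot']
bur_block [(0.88, [312, 211]), (0.59, [359, 202]), (0.54, [150, 204])]
pad [(0.76, [246, 194])]
sleeve it knows: bar_ball, bur_block, pad
bar_ball [(0.63, [177, 174])]
wrist [[297.50975056873136, 0.0, 256.5623968785585], [0.0, 297.50975056873136, 190.05528106527635], [0.0, 0.0, 1.0]] [[0.302, -0.953, -0.0, -649.572], [0.926, 0.293, -0.238, 24.096], [0.227, 0.072, 0.971, -389.684], [0.0, 0.0, 0.0, 1.0]] ['frame', 'camera_matrix', 'extrinsics', 'shot']
bur_block []
pad []
sleeve it knows: bar_ball, bur_block, pad
bar_ball []
```

View pics/scene0.png

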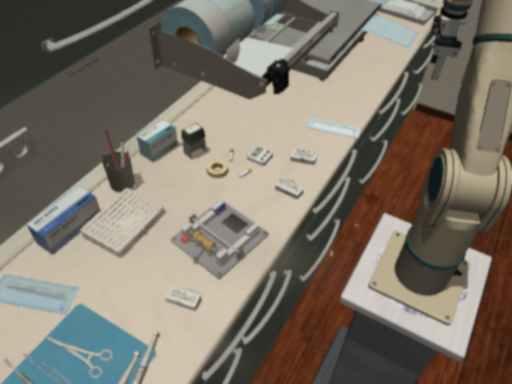

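View pics/top0.png

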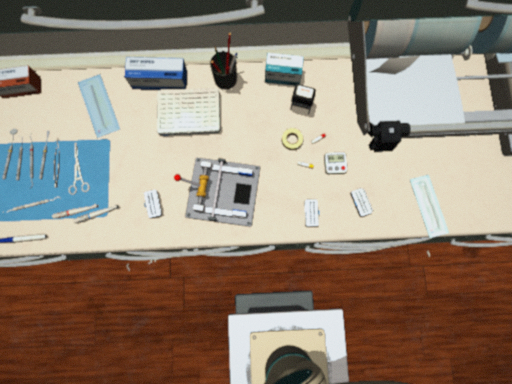

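```bash
cat > h.py <<'E'
import numpy as np, cv2
from workcell import *
from scipy.spatial.transform import Rotation as R
def ray(c,px,z):
    K=c["camera_matrix"];E=c["extrinsics"]
    d=np.array([(px[0]-K[0,2])/K[0,0],-(px[1]-K[1,2])/K[1,1],-1.])
    Rm=E[:3,:3];o=-Rm.T@E[:3,3];w=Rm.T@d
    return o+w*(z-o[2])/w[2]
def proj(c,P):
    K=c["camera_matrix"];E=c["extrinsics"]
    q=E[:3,:3]@np.array(P,float)+E[:3,3]
    return np.array([K[0,0]*q[0]/-q[2]+K[0,2],K[1,1]*-q[1]/-q[2]+K[1,2]])
E
python3 - <<'E'
from h import *
for n in ["scene","top"]:
    c=camera(n)
    for nm,z in [("bur_block",0),("pad",12),("bar_ball",100)]:
        for d in pinpoint(c,nm): print(n,nm,round(d["p"],2),np.round(d["xy"]),ray(c,d["xy"],z).round(), np.hypot(*ray(c,d["xy"],z)[:2]).round())
    f=c["frame"]
    if n=="top": f=cv2.resize(f[120:280,110:410],None,fx=2.6,fy=2.6,interpolation=cv2.INTER_CUBIC)
    else: f=cv2.resize(f[110:350,130:380],None,fx=2.4,fy=2.4,interpolation=cv2.INTER_CUBIC)
    cv2.imwrite(f"pics/{n}1.png",f)
print(R.from_rotvec(read_state()["eef_rot"]).as_matrix().round(3))
E
```

```text
scene bur_block 0.92 [286. 190.] [428. -87.  -0.] 437.0
scene bur_block 0.92 [185. 301.] [466. 368.   0.] 594.0
scene bur_block 0.8 [302. 157.] [ 453. -246.    0.] 515.0
scene pad 0.7 [238. 220.] [485.  95.  12.] 494.0
scene bar_ball 0.7 [185. 241.] [518. 280. 100.] 589.0
top bur_block 0.86 [310. 216.] [414. -88.   0.] 424.0
top bur_block 0.86 [153. 208.] [460. 370.   0.] 591.0
top pad 0.84 [244. 192.] [493. 102.  12.] 504.0
top bar_ball 0.76 [180. 175.] [530. 271. 100.] 595.0
[[ 0.     0.953  0.302]
 [-0.     0.302 -0.953]
 [-1.     0.     0.   ]]
```

View pics/top1.png

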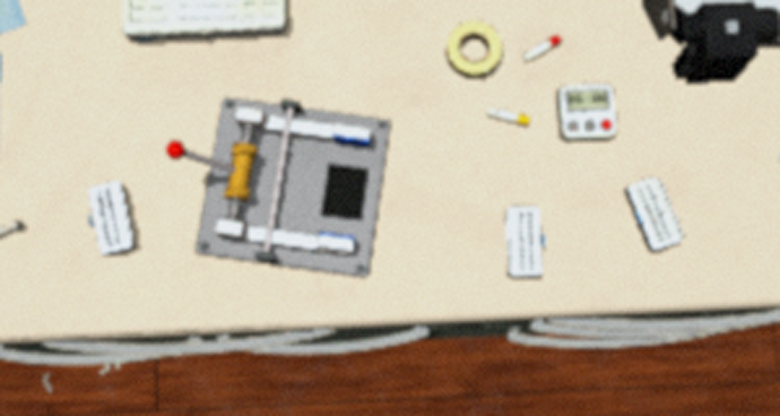

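View pics/scene1.png

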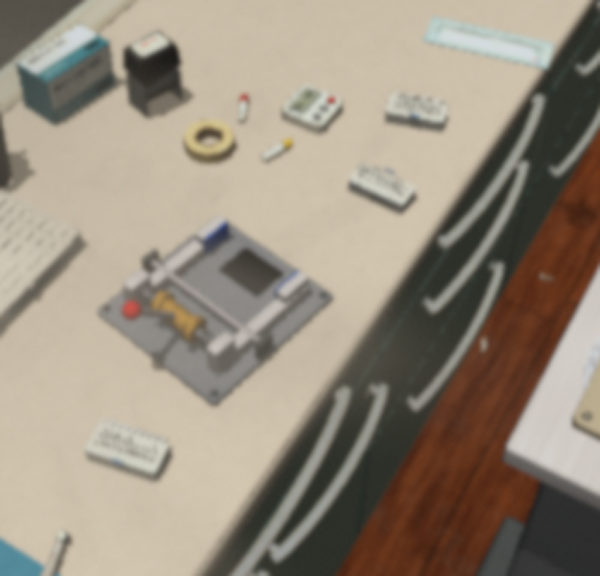

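Three look-alike blocks show up in the top picture: A at (310,213), about 430 mm from the base; B at (361,202), about 515 mm; and C at (152,205), about 594 mm. A is nearest, so it is the one meant. The pad is at (244,192), with the turnbuckle and red ball on its left, which is +y. I'll move over A and confirm it with the wrist camera.

Request:
{"op": "send_rows", "data": {
  "steps": [
    [94,0,0.7,-0.8,0.3,0,0],
    [94,0,1.5,-1.7,0.6,0,0],
    [94,0,2.3,-2.7,0.9,0,0],
    [94,0,3.1,-3.6,1.2,0,0],
    [94,0,3.9,-4.5,1.5,0,0],
    [94,0,4.7,-5.4,1.8,0,0],
    [94,0,5.5,-6.4,2.1,0,0],
    [94,0,6.2,-7.3,2.3,0,0]
  ]
}}

```text
t: 1.67
tool_pos: [308.3, -352.6, 205.7]
eef_rot: [1.132, 1.257, -1.131]
wrist_force: [0.2, 0.6, 0.8]
finger_gap: 93.9
```

```bash
python3 - <<'E'
from h import *
s=read_state();M=R.from_rotvec(s["eef_rot"]).as_matrix()
print(s["t"],s["tool_pos"].round(),M.round(3).tolist(),s["joints"].round(2))
d=np.array([420,-90,150])-s["tool_pos"];print((M.T@d/30).round(2),np.degrees(np.arctan2(M[1,1],M[0,1])))
E
```

```text
1.6667 [ 308. -353.  206.] [[0.001, 0.994, 0.105], [0.0, 0.105, -0.994], [-1.0, 0.001, -0.0]] [ 0.73  0.37  0.08  2.01 -0.04  0.76 -0.63]
[ 1.86  4.62 -8.31] 6.043959052907076
```

Request:
{"op": "send_rows", "data": {
  "steps": [
    [94,0.2,0.6,-1.0,0.2,0,0],
    [94,0.4,1.2,-2.1,0.4,0,0],
    [94,0.6,1.8,-3.2,0.6,0,0],
    [94,0.8,2.4,-4.2,0.8,0,0],
    [94,1.0,3.0,-5.3,1.0,0,0],
    [94,1.3,3.6,-6.4,1.2,0,0],
    [94,1.6,4.2,-7.4,1.2,0,0],
    [94,1.8,4.6,-8.3,1.2,0,0]
  ]
}}

```text
t: 2.33
tool_pos: [419.9, -90.1, 151.2]
eef_rot: [1.208, 1.21, -1.206]
wrist_force: [0.2, -0.2, -0.4]
finger_gap: 94.4
```

```bash
python3 - <<'E'
from h import *
s=read_state();M=R.from_rotvec(s["eef_rot"]).as_matrix()
print(s["t"],s["tool_pos"].round(),M.round(3).tolist(),s["joints"].round(2))
c=camera("wrist");cv2.imwrite("pics/w2.png",c["frame"])
for d in pinpoint(c,"bur_block"): print(d["p"],d["xy"],ray(c,d["xy"],0).round(1))
for d in regions_of(c,"bur_block"):
    m=d["region"].astype(np.uint8); cs,_=cv2.findContours(m,0,2);k=max(cs,key=cv2.contourArea)
    print(d["p"],d["bbox"],cv2.minAreaRect(k))
    for z in (20,41):
        P=np.array([ray(c,p[0],z)[:2] for p in k],np.float32); print(z,cv2.minAreaRect(P))
c2=camera("top")
for d in pinpoint(c2,"pad"): print("pad",d["p"],d["xy"],ray(c2,d["xy"],12).round(1))
E
```

```text
2.3333 [420. -90. 151.] [[0.001, 1.0, 0.003], [0.0, 0.003, -1.0], [-1.0, 0.001, -0.0]] [ 0.1   0.41  0.07  2.17 -0.05  0.57 -1.37]
0.85 [387.9, 156.6] [ 446.9 -235.5    0. ]
0.88 [370.1, 117.6, 53.8, 78.0] ((395.8243408203125, 156.94593811035156), (75.78791809082031, 45.04531478881836), 80.53767395019531)
20 ((448.1513977050781, -235.26197814941406), (79.17757415771484, 45.60374450683594), 16.61213493347168)
41 ((450.8996887207031, -225.3927764892578), (73.81424713134766, 42.5146484375), 16.61214256286621)
0.62 [237.9, 142.7, 39.0, 73.0] ((257.1318054199219, 179.7052764892578), (38.04957580566406, 73.50122833251953), 2.2906100749969482)
20 ((423.1828918457031, -90.20680236816406), (40.58327102661133, 79.99186706542969), 87.07254028320312)
41 ((427.6224365234375, -90.1633071899414), (37.83424377441406, 74.57337951660156), 87.07254028320312)
pad 0.88 [242.0, 189.8] [499.  106.7  12. ]
```

View pics/w2.png

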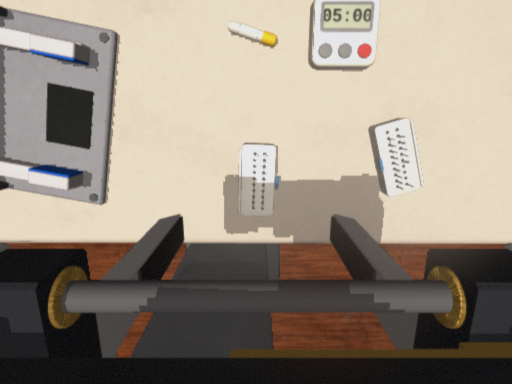

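The wrist view shows the block at about (258,180) between the fingers, its blue catch at (277,183). The next block over, B, is at (397,156). The pad is at (70,116).

```bash
python3 - <<'E'
from h import *
c=camera("wrist");f=c["frame"]
a=cv2.resize(f[135:225,218:308],None,fx=6,fy=6,interpolation=cv2.INTER_CUBIC)
cv2.imwrite("pics/w3.png",a)
b=cv2.resize(f[0:210,0:130],None,fx=2.8,fy=2.8,interpolation=cv2.INTER_CUBIC)
cv2.imwrite("pics/w3b.png",b)
# pad black mask
g=f.max(2);m=(g<28).astype(np.uint8);n,l,st,ce=cv2.connectedComponentsWithStats(m)
i=l[116,70];k=cv2.findContours((l==i).astype(np.uint8),0,2)[0][0]
P=np.array([ray(c,p[0],12)[:2] for p in k],np.float32);print(st[i],cv2.minAreaRect(P))
E
```

```text
[     0      0    512    383 175960] ((150.6561279296875, -417.13299560546875), (0.0, 0.0), 0.0)
```

View pics/w3.png

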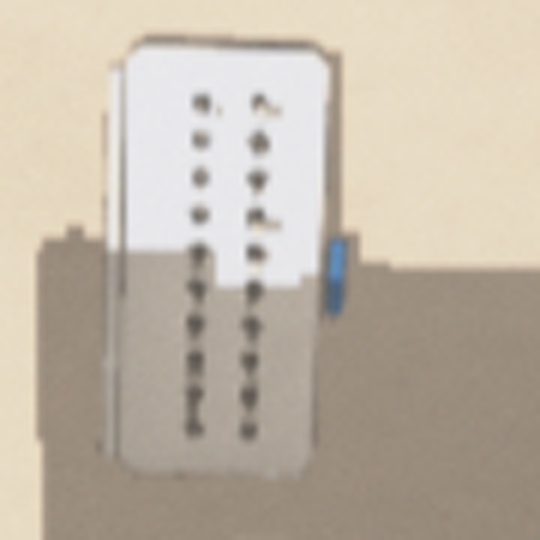

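View pics/w3b.png

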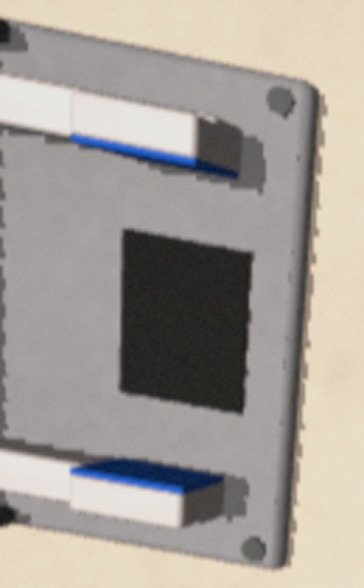

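```bash
python3 - <<'E'
from h import *
c=camera("wrist");f=c["frame"]
q=[(218+x/6,135+y/6) for x,y in [(127,42),(328,46),(310,474),(116,470)]]
P=np.array([ray(c,p,20)[:2] for p in q]);print(P.round(1),P.mean(0).round(1),cv2.minAreaRect(P.astype(np.float32)))
v=(P[0]+P[1]-P[2]-P[3])/2;print("yaw",np.degrees(np.arctan2(v[1],v[0])),np.linalg.norm(v))
print(f[116,70],f[116,30])
g=f[60:160,40:105].max(2)
m=np.zeros((384,512),np.uint8);m[60:160,40:105]=(g<65)
n,l,st,ce=cv2.connectedComponentsWithStats(m);i=l[116,70];print(st[i])
k=cv2.findContours((l==i).astype(np.uint8),0,2)[0][0]
P=np.array([ray(c,p[0],12)[:2] for p in k],np.float32);r=cv2.minAreaRect(P);print(r,cv2.boxPoints(r).round(1).tolist())
c=camera("top");f=c["frame"];g=f[180:210,225:258].max(2);m=np.zeros((384,512),np.uint8);m[180:210,225:258]=(g<65)
k=max(cv2.findContours(m,0,2)[0],key=cv2.contourArea)
P=np.array([ray(c,p[0],12)[:2] for p in k],np.float32);print("top",cv2.minAreaRect(P))
E
```

```text
[[ 462.3  -75.6]
 [ 461.6 -110.2]
 [ 384.1 -107.8]
 [ 384.9  -72.4]] [423.2 -91.5] ((423.255615234375, -91.3050537109375), (35.438785552978516, 77.79364013671875), 88.25725555419922)
yaw -2.037437214910264 77.48806619621651
[36 38 38] [160 160 167]
[  43   83   46   64 2536]
((489.29095458984375, 105.24447631835938), (45.60789108276367, 58.664974212646484), 79.50347137451172) [[456.29998779296875, 88.19999694824219], [514.0, 77.5], [522.2999877929688, 122.30000305175781], [464.6000061035156, 133.0]]
top ((488.2066345214844, 106.60010528564453), (41.21413040161133, 55.66318130493164), 78.9683837890625)
```

The enlarged crop confirms A as a white bur block with its blue catch on the -y side. Its centre is (423,-91.5) and its yaw is -2°. The pad is at (489,105.5) with yaw -10.5°, and measures 58.7x45.6 mm, as it should. I'll grip 15 mm beyond the block's centre so the fingers miss the catch.

Request:
{"op": "send_rows", "data": {
  "steps": [
    [94,0.4,0.3,0.05,0.4,0,0],
    [94,1.2,0.6,0.07,0.4,0,0],
    [94,2.0,0.6,0.07,0.4,0,0],
    [94,2.8,0.6,0.07,0.4,0,0],
    [94,3.6,0.6,0.07,0.4,0,0],
    [94,4.4,0.6,0.07,0.4,0,0],
    [94,4.8,0.6,0.07,0.4,0,0],
    [94,4.9,0.6,0.07,0.4,0,0]
  ]
}}

```text
t: 3.4
tool_pos: [434.1, -94.9, 7.4]
eef_rot: [1.235, 1.2, -1.24]
wrist_force: [-0.5, 0.5, -1.2]
finger_gap: 94.1
```

Request:
{"op": "send_rows", "data": {
  "steps": [
    [30,0,0,0,0,0,0],
    [30,0,0,0,0,0,0],
    [30,0,0,0,0,0,0],
    [30,0,0,0,0,0,0],
    [30,0,0,0,0,0,0],
    [30,0,0,0,0,0,0],
    [30,0,0,0,0,0,0],
    [30,0,0,0,0,0,0]
  ]
}}

```text
t: 4.07
tool_pos: [435.0, -93.5, 8.7]
eef_rot: [1.234, 1.2, -1.237]
wrist_force: [0.1, -0.6, 0.1]
finger_gap: 44.4
```

```bash
python3 - <<'E'
from h import *
s=read_state();print(s["tool_pos"],s["finger_gap"],s["wrist_force"])
c=camera("wrist");f=c["frame"]
cv2.imwrite("pics/w4.png",f)
E
```

```text
[435.00925276 -93.47961552   8.72434079] 44.41664706241336 [ 0.06131924 -0.62215635  0.10175069]
```

View pics/w4.png

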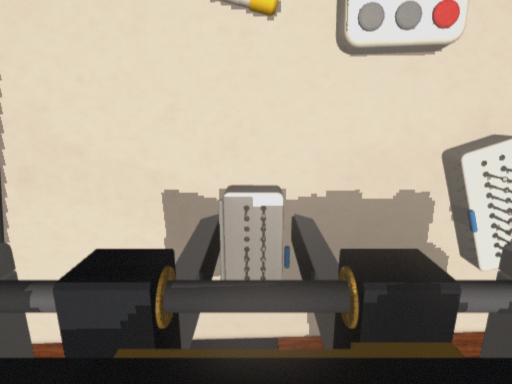

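The fingers are still closing, with a gap of 44.4 mm. The tool also stopped about 4 mm short of its target, so I'll check the joints.

Request:
{"op": "send_rows", "data": {
  "steps": [
    [30,0,0,0,0,0,0],
    [30,0,0,0,0,0,0],
    [30,0,0,0,0,0,0],
    [30,0,0,0,0,0,0]
  ]
}}

```text
t: 4.45
tool_pos: [434.9, -93.2, 8.6]
eef_rot: [1.234, 1.2, -1.237]
wrist_force: [-0.7, 1.5, 3.7]
finger_gap: 37.7
```

```bash
python3 - <<'E'
from h import *
s=read_state();print(s["tool_pos"],s["finger_gap"],s["wrist_force"],s["joints"].round(2),s["joint_torque"].round(1));print(R.from_rotvec(s["eef_rot"]).as_matrix().round(3))
E
```

```text
[434.93310079 -93.17428146   8.63048514] 37.655627430825206 [-0.65542613  1.46036778  3.72883481] [ 0.05  0.72  0.15  2.22 -0.45  0.23 -1.  ] [  0.6 -43.5   3.   -4.5   0.1  -0.3  -0. ]
[[-0.006  0.999 -0.034]
 [ 0.004 -0.034 -0.999]
 [-1.    -0.006 -0.004]]
```

Request:
{"op": "send_rows", "data": {
  "steps": [
    [30,0,0,0,0,0,0],
    [30,0,0,0,0,0,0],
    [30,-0.3,0,0,0,0,0],
    [30,-0.8,0,0,0,0,0],
    [30,-1.5,0,0,0,0,0],
    [30,-2.3,0,0,0,0,0],
    [30,-3,0,0,0,0,0],
    [30,-3,0,0,0,0,0]
  ]
}}

```text
t: 5.12
tool_pos: [437.4, -94.7, 101.7]
eef_rot: [1.236, 1.194, -1.234]
wrist_force: [0.5, -0.5, -1.3]
finger_gap: 37.9
```

```bash
cat > to.py <<'E'
from h import *
import sys
def goto(x,y,z,yaw):
    s=read_state();M=R.from_rotvec(s["eef_rot"]).as_matrix();a=np.radians(yaw)
    T=np.array([[0,np.cos(a),np.sin(a)],[0,np.sin(a),-np.cos(a)],[-1,0,0]])
    print("t",round(s["t"],2),s["tool_pos"].round(1),"yaw",np.degrees(np.arctan2(M[1,1],M[0,1])).round(2),"gap",s["finger_gap"].round(1),"F",s["wrist_force"].round(1),s["joints"].round(2))
    print("shift",(M.T@(np.array([x,y,z])-s["tool_pos"])/30).round(3),"turn",(np.degrees(R.from_matrix(M.T@T).as_rotvec())/5).round(3))
if __name__=="__main__": goto(*map(float,sys.argv[1:5]))
E
python3 to.py 500.6 103.3 90 -10.5; python3 - <<'E'
from h import *
c=camera("wrist");cv2.imwrite("pics/w5.png",c["frame"])
E
```

```text
Traceback (most recent call last):
  File "to.py", line 8, in <module>
    if __name__=="__main__": goto(*map(float,sys.argv[1:5]))
                             ~~~~^^^^^^^^^^^^^^^^^^^^^^^^^^^
  File "to.py", line 6, in goto
    print("t",round(s["t"],2),s["tool_pos"].round(1),"yaw",np.degrees(np.arctan2(M[1,1],M[0,1])).round(2),"gap",s["finger_gap"].round(1),"F",s["wrist_force"].round(1),s["joints"].round(2))
                                                                                                                ^^^^^^^^^^^^^^^^^^^^^
AttributeError: 'float' object has no attribute 'round'
```

View pics/w5.png

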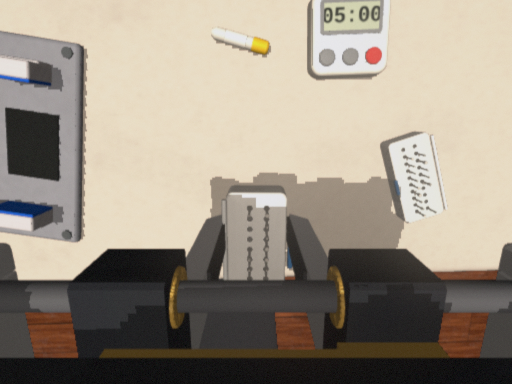

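The block is held with a 37.9 mm gap. Its far edge stays at row 193, so it has not slipped. Next I'll measure where it sits relative to the tool.

```bash
sed -i 's/s\["finger_gap"\].round(1)/round(s["finger_gap"],1)/' to.py; python3 - <<'E'
from h import *
s=read_state();M=R.from_rotvec(s["eef_rot"]).as_matrix()
c=camera("wrist");cv2.imwrite("pics/w6.png",cv2.resize(c["frame"][180:290,210:310],None,fx=6,fy=5,interpolation=cv2.INTER_CUBIC))
for p in [(229,193),(286,193),(225,275)]:
    print((M.T@(ray(c,p,113)-s["tool_pos"])).round(1))
m=c["frame"]
E
python3 to.py 500.6 103.3 90 -10.5
```

```text
[-12.8  26.7 -16.2]
[-12.9  26.7  16.6]
[-12.7 -25.7 -19.9]
t 5.22 [435.8 -93.9  99.1] yaw -1.94 gap 37.6 F [-0.1  0.8 -1.7] [-0.07  0.55  0.32  2.17 -0.37  0.47 -1.07]
shift [ 0.315  1.938 -6.64 ] turn [ 1.712 -0.032  0.053]
```

View pics/w6.png

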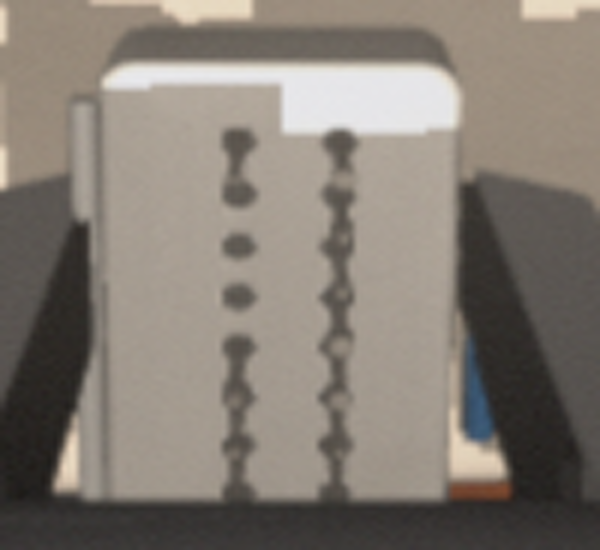

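Request:
{"op": "send_rows", "data": {
  "steps": [
    [30,0,0.1,-0.5,0.1,0,0],
    [30,0,0.4,-1.4,0.4,0,0],
    [30,0,0.7,-2.4,0.7,0,0],
    [30,0,1.0,-3.5,1.0,0,0],
    [30,0.1,1.4,-4.6,1.3,0,0],
    [30,0.2,1.7,-5.7,1.6,0,0],
    [30,0.3,1.9,-6.4,1.7,0,0],
    [30,0.3,1.96,-6.65,1.71,0,0]
  ]
}}

```text
t: 5.88
tool_pos: [500.4, 108.0, 87.7]
eef_rot: [1.337, 1.129, -1.344]
wrist_force: [-0.6, 0.3, -1.4]
finger_gap: 37.9
```

```bash
python3 to.py 501.3 103.2 22 -10.5; python3 - <<'E'
from h import *
c=camera("wrist");f=c["frame"];cv2.imwrite("pics/w7.png",f)
for d in pinpoint(c,"pad"): print(d["p"],d["xy"],ray(c,d["xy"],12).round(1))
c=camera("scene");cv2.imwrite("pics/s7.png",cv2.resize(c["frame"][150:300,140:300],None,fx=4,fy=4,interpolation=cv2.INTER_CUBIC))
E
python3 to.py 501.3 103.2 22 -10.5
```

```text
t 5.88 [500.4 108.   87.7] yaw -10.18 gap 37.9 F [-0.6  0.3 -1.4] [-0.53  0.65  0.41  2.01 -0.46  0.58 -1.55]
shift [2.189 0.08  0.158] turn [ 0.064 -0.033  0.108]
t 6.03 [499.9 102.6  89. ] yaw -10.47 gap 37.9 F [-0.6 -0.8 -2.4] [-0.53  0.65  0.41  2.01 -0.46  0.58 -1.55]
shift [ 2.232  0.062 -0.027] turn [ 0.005 -0.008  0.095]
```

View pics/w7.png

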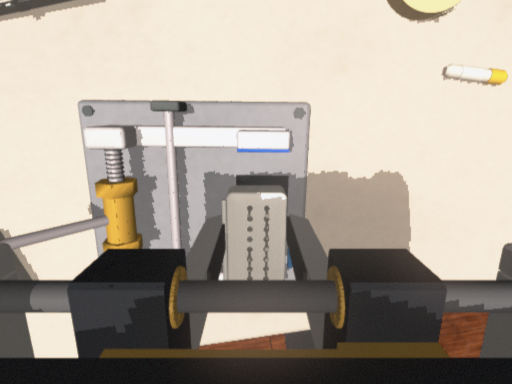

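View pics/s7.png

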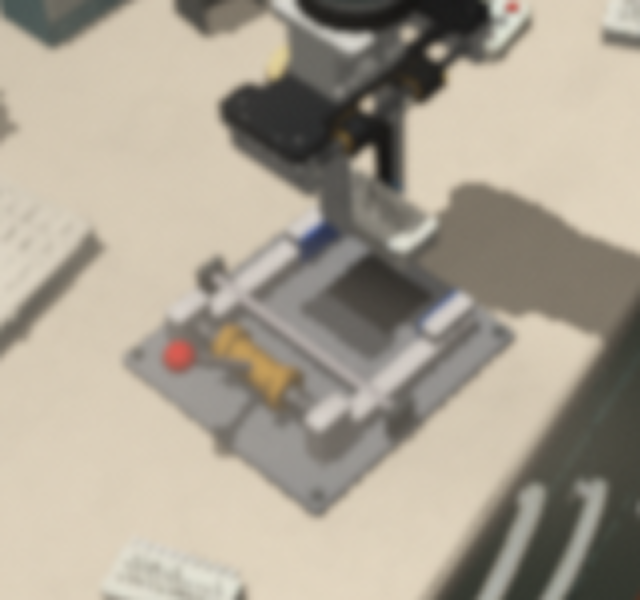

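```bash
python3 - <<'E'
from h import *
c=camera("wrist");f=c["frame"]
for p,z in [((237,176),12),((288,176),12),((262.5,176),12),((237.5,151),41),((290,151),41)]: print(p,ray(c,p,z).round(1))
cv2.imwrite("pics/w8.png",cv2.resize(f[110:240,200:320],None,fx=5,fy=4.5,interpolation=cv2.INTER_CUBIC))
a=np.radians(-10.5);print(np.array([489,105.5])+30*np.array([np.cos(a),np.sin(a)]))
E
```

```text
(237, 176) [521.1 116.6  12. ]
(288, 176) [513.   72.7  12. ]
(262.5, 176) [517.1  94.7  12. ]
(237.5, 151) [545.5 109.4  41. ]
(290, 151) [538.2  70.2  41. ]
[518.49764723 100.03293424]
```

View pics/w8.png

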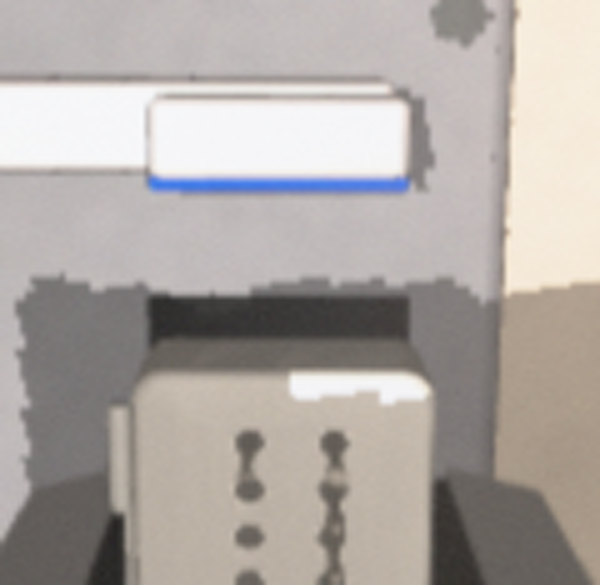

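The pad's far edge and the far jaw agree with my pad estimate to within 1 mm, and the block is lined up with them. I'll lower it.

Request:
{"op": "send_rows", "data": {
  "steps": [
    [30,0.3,0.06,0,0,0,0.1],
    [30,0.9,0.06,0,0,0,0.1],
    [30,1.5,0.06,0,0,0,0.1],
    [30,2.0,0.06,0,0,0,0.1],
    [30,2.15,0.06,0,0,0,0.1],
    [30,2.2,0.06,0,0,0,0.1],
    [30,2.2,0.06,0,0,0,0.1],
    [30,2.2,0.06,0,0,0,0.1]
  ]
}}

```text
t: 6.75
tool_pos: [502.8, 102.8, 24.6]
eef_rot: [1.347, 1.115, -1.34]
wrist_force: [-0.4, 1.1, -1.3]
finger_gap: 37.6
```

```bash
python3 to.py 501.3 103.2 20.6 -10.5
```

```text
t 6.75 [502.8 102.8  24.6] yaw -10.57 gap 37.6 F [-0.4  1.1 -1.3] [-0.46  0.75  0.31  2.05 -0.54  0.42 -1.49]
shift [ 0.135 -0.053 -0.004] turn [-0.014 -0.032 -0.038]
```

Request:
{"op": "send_rows", "data": {
  "steps": [
    [30,0.05,-0.02,0,0,0,0],
    [30,0.1,-0.03,0,0,0,0],
    [30,0.1,-0.03,0,0,0,0],
    [30,0.1,-0.03,0,0,0,0]
  ]
}}

```text
t: 7.08
tool_pos: [501.4, 103.9, 21.1]
eef_rot: [1.346, 1.117, -1.339]
wrist_force: [0.1, 0.6, -1.2]
finger_gap: 37.7
```

```bash
python3 to.py 501.3 103.2 20.6 -10.5; python3 - <<'E'
from h import *
c=camera("wrist");cv2.imwrite("pics/w9.png",c["frame"])
c=camera("scene");cv2.imwrite("pics/s9.png",cv2.resize(c["frame"][150:300,140:300],None,fx=4,fy=4,interpolation=cv2.INTER_CUBIC))
E
python3 to.py 501.3 103.2 20.6 -10.5
```

```text
t 7.08 [501.4 103.9  21.1] yaw -10.48 gap 37.7 F [ 0.1  0.6 -1.2] [-0.46  0.75  0.3   2.05 -0.54  0.41 -1.48]
shift [0.015 0.    0.025] turn [ 0.005 -0.032 -0.027]
t 7.18 [501.5 103.9  21. ] yaw -10.48 gap 37.7 F [-0.6  0.  -0.7] [-0.46  0.75  0.3   2.05 -0.54  0.41 -1.48]
shift [ 0.014 -0.002  0.025] turn [ 0.004 -0.032 -0.028]
```

View pics/w9.png

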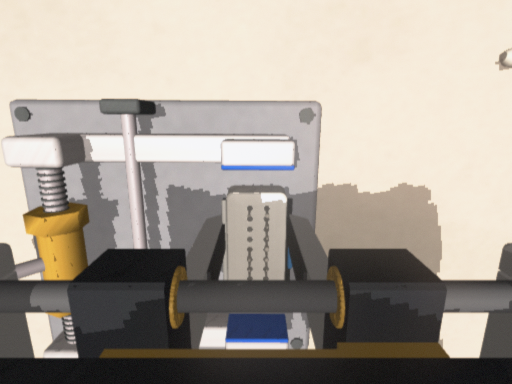

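View pics/s9.png

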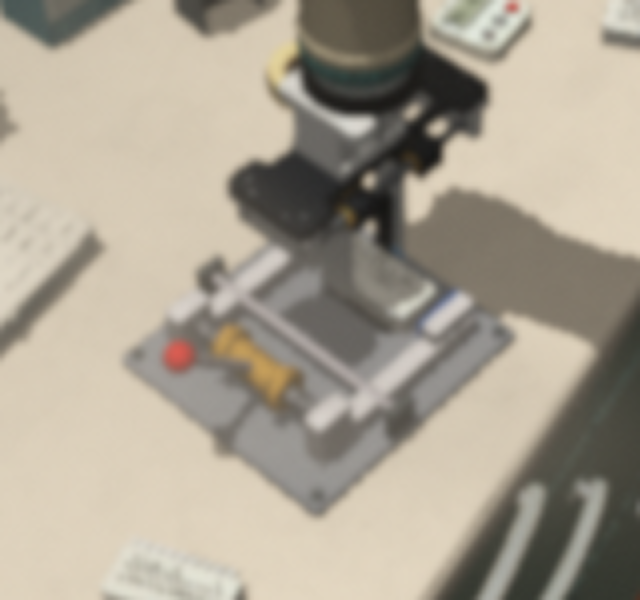

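The block sits centred between the jaws: the far jaw spans columns 222–293 and the block is centred at 257. The wrist still carries its weight, so I'll lower another millimetre or so and then let go.

Request:
{"op": "send_rows", "data": {
  "steps": [
    [30,0.03,0,0,0,0,0],
    [30,0.05,0,0,0,0,0],
    [30,0.05,0,0,0,0,0]
  ]
}}

```text
t: 7.43
tool_pos: [501.8, 103.9, 20.6]
eef_rot: [1.347, 1.117, -1.339]
wrist_force: [-2.5, -0.0, 12.8]
finger_gap: 38.1
```

```bash
python3 to.py 501.3 103.2 20.6 -10.5
```

```text
t 7.43 [501.8 103.9  20.6] yaw -10.5 gap 38.1 F [-2.5 -0.  12.8] [-0.46  0.76  0.3   2.05 -0.54  0.41 -1.48]
shift [ 0.001 -0.011  0.025] turn [ 0.    -0.043 -0.033]
```

It's on the pad, with 13 N of contact. I'll open to 64 mm, which leaves each finger about 13 mm of clearance.

Request:
{"op": "send_rows", "data": {
  "steps": [
    [42,-0.03,0,0,0,0,0],
    [50,-0.03,0,0,0,0,0],
    [64,-0.03,0,0,0,0,0],
    [64,-0.03,0,0,0,0,0],
    [64,-0.03,0,0,0,0,0],
    [64,-0.03,0,0,0,0,0]
  ]
}}

```text
t: 7.93
tool_pos: [501.3, 103.8, 20.1]
eef_rot: [1.346, 1.117, -1.34]
wrist_force: [0.4, 0.4, 0.4]
finger_gap: 63.5
```

```bash
python3 to.py 501.3 103.2 190 -10.5; python3 - <<'E'
from h import *
c=camera("wrist");cv2.imwrite("pics/w10.png",c["frame"])
E
```

```text
t 7.93 [501.3 103.8  20.1] yaw -10.49 gap 63.5 F [0.4 0.4 0.4] [-0.46  0.76  0.3   2.05 -0.54  0.41 -1.48]
shift [-5.664e+00  1.500e-02  4.000e-03] turn [ 0.001 -0.028 -0.022]
```

View pics/w10.png

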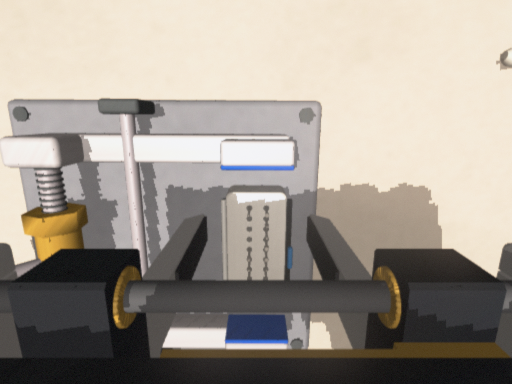

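The block is released, standing free and square on the pad. I'll lift straight up and look at it.

Request:
{"op": "send_rows", "data": {
  "steps": [
    [64,-0.3,0,0,0,0,0],
    [64,-0.8,0,0,0,0,0],
    [64,-1.5,0,0,0,0,0],
    [64,-2.4,0,0,0,0,0],
    [64,-3.3,0,0,0,0,0],
    [64,-4.2,0,0,0,0,0],
    [64,-4.8,0,0,0,0,0],
    [64,-5.0,0,0,0,0,0]
  ]
}}

```text
t: 8.65
tool_pos: [502.7, 103.5, 173.5]
eef_rot: [1.35, 1.115, -1.335]
wrist_force: [0.4, 0.7, 1.3]
finger_gap: 64.0
```

```bash
python3 to.py 530 326.7 170 -10.5; python3 - <<'E'
from h import *
c=camera("wrist");cv2.imwrite("pics/w11.png",c["frame"])
for d in pinpoint(c,"bur_block"): print(d["p"],d["xy"],ray(c,d["xy"],12).round(1))
for d in pinpoint(c,"pad"): print(d["p"],d["xy"],ray(c,d["xy"],12).round(1))
for d in pinpoint(c,"bar_ball"): print(d["p"],d["xy"],ray(c,d["xy"],105).round(1))
E
```

```text
t 8.65 [502.7 103.5 173.5] yaw -10.51 gap 64.0 F [0.4 0.7 1.3] [-0.61  0.52  0.52  1.95 -0.37  0.76 -1.63]
shift [ 0.152 -0.462 -7.479] turn [-0.001 -0.057 -0.079]
0.84 [257.9, 190.8] [488.6 105.9  12. ]
0.66 [57.3, 240.2] [471.9 360.1  12. ]
0.76 [58.4, 214.8] [521.1 277.6 105. ]
```

View pics/w11.png

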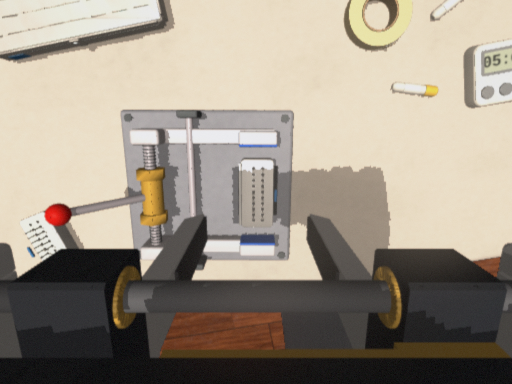

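The block is at (488.6,105.9), within 1 mm of the pad centre. The ball is at (521,278), pad y about 175. I'll go to the ball's outer side at height, closing the fingers on the way.

Request:
{"op": "send_rows", "data": {
  "steps": [
    [0,0,0,-0.6,0,0,0],
    [0,0,-0.1,-1.6,0,0,0],
    [0,0,-0.2,-2.7,0,0,0],
    [0,0,-0.3,-3.9,0,0,0],
    [0,0,-0.4,-5.1,0,0,0],
    [0,0,-0.46,-6.3,0,0,0],
    [0,0,-0.46,-7.2,0,0,0],
    [0,0,-0.46,-7.5,0,0,0]
  ]
}}

```text
t: 9.52
tool_pos: [526.8, 332.6, 168.2]
eef_rot: [1.34, 1.123, -1.337]
wrist_force: [-1.4, 1.0, -0.8]
finger_gap: 14.2
```

Request:
{"op": "send_rows", "data": {
  "steps": [
    [0,0,0,0,0,0,0],
    [0,0.5,0,0,0,0,0],
    [0,1.2,0,0,0,0,0],
    [0,2.0,0,0,0,0,0],
    [0,2.6,0,0,0,0,0],
    [0,2.9,0,0,0,0,0],
    [0,2.9,0,0,0,0,0]
  ]
}}

```text
t: 10.1
tool_pos: [527.2, 324.1, 81.5]
eef_rot: [1.343, 1.115, -1.347]
wrist_force: [-0.0, -0.4, 0.1]
finger_gap: 0.2
```

```bash
python3 to.py 502.1 176.3 85 -10.5; python3 - <<'E'
from h import *
c=camera("wrist");cv2.imwrite("pics/w12.png",c["frame"])
c=camera("scene");cv2.imwrite("pics/s12.png",cv2.resize(c["frame"][150:300,140:300],None,fx=4,fy=4,interpolation=cv2.INTER_CUBIC))
E
```

```text
t 10.1 [527.2 324.1  81.5] yaw -10.66 gap 0.2 F [-0.  -0.4  0.1] [-0.87  0.78  0.46  1.72 -0.47  0.75 -1.93]
shift [-0.108  0.09   4.996] turn [-0.031  0.021  0.016]
```

View pics/w12.png

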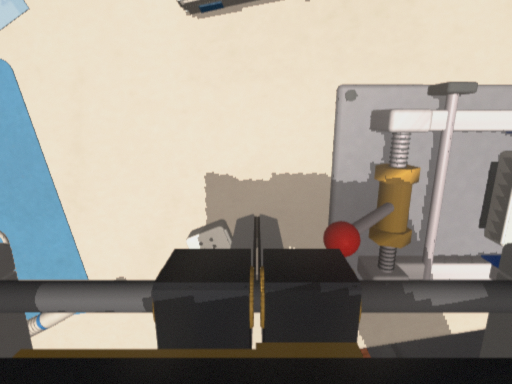

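View pics/s12.png

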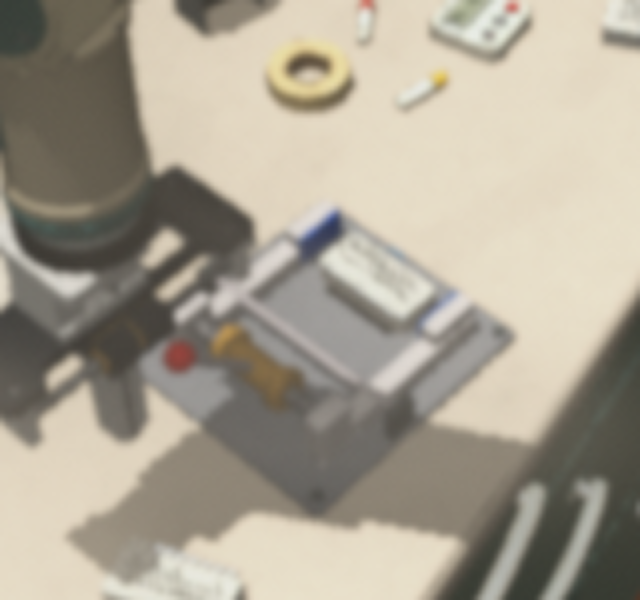

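The shut fingers are outside the red ball, which shows at (341,240). They are at pad x about 0 and 82 mm up. I'll push level towards the pad in stages.

Request:
{"op": "send_rows", "data": {
  "steps": [
    [0,-0.1,0.09,0.2,0,0,0],
    [0,-0.1,0.09,0.5,0,0,0],
    [0,-0.1,0.09,0.8,0,0,0],
    [0,-0.1,0.09,1.1,0,0,0],
    [0,-0.1,0.09,1.4,0,0,0],
    [0,-0.1,0.09,1.7,0,0,0],
    [0,-0.1,0.09,2.0,0,0,0],
    [0,-0.1,0.09,2.3,0,0,0]
  ]
}}

```text
t: 10.87
tool_pos: [520.8, 261.5, 89.1]
eef_rot: [1.352, 1.118, -1.332]
wrist_force: [0.7, 2.9, 2.2]
finger_gap: 0.6
```

```bash
python3 to.py 502.1 176.3 85 -10.5; python3 - <<'E'
from h import *
c=camera("wrist");cv2.imwrite("pics/w13.png",c["frame"])
E
```

```text
t 10.87 [520.8 261.5  89.1] yaw -10.4 gap 0.6 F [0.7 2.9 2.2] [-0.79  0.72  0.44  1.83 -0.47  0.68 -1.83]
shift [ 0.109 -0.101  2.906] turn [ 0.02  -0.103 -0.077]
```

View pics/w13.png

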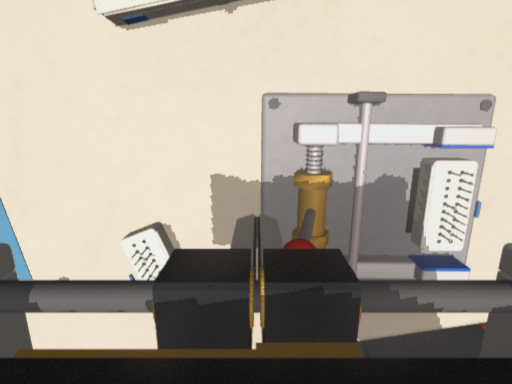

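The bar is swinging with about 3 N. I'll carry on.

Request:
{"op": "send_rows", "data": {
  "steps": [
    [0,0.1,-0.05,0.2,0,0,0],
    [0,0.1,-0.08,0.5,0,0,0],
    [0,0.1,-0.08,0.8,0,0,0],
    [0,0.1,-0.08,1.1,0,0,0],
    [0,0.1,-0.08,1.4,0,0,0],
    [0,0.1,-0.08,1.7,0,0,0],
    [0,0.1,-0.08,1.9,0,0,0],
    [0,0.1,-0.08,2.1,0,0,0]
  ]
}}

```text
t: 11.58
tool_pos: [504.6, 196.7, 83.3]
eef_rot: [1.346, 1.117, -1.341]
wrist_force: [1.0, 3.3, -1.1]
finger_gap: 0.4
```

```bash
python3 to.py 502.1 176.3 85 -10.5; python3 - <<'E'
from h import *
c=camera("wrist");cv2.imwrite("pics/w14.png",c["frame"])
E
```

```text
t 11.58 [504.6 196.7  83.3] yaw -10.52 gap 0.4 F [ 1.   3.3 -1.1] [-0.69  0.69  0.42  1.94 -0.47  0.61 -1.72]
shift [-0.057  0.043  0.683] turn [-0.003 -0.027 -0.019]
```

View pics/w14.png

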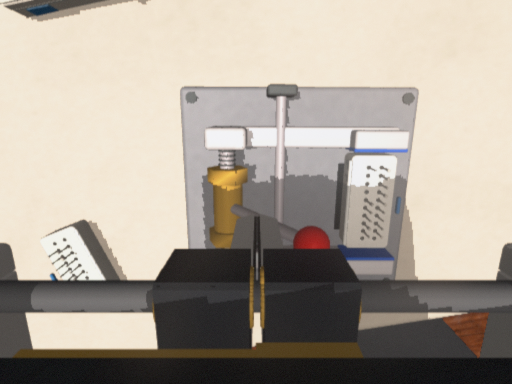

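The bar is well over and the jaws are nearly closed on the block. I'll push slowly to the stop.

Request:
{"op": "send_rows", "data": {
  "steps": [
    [0,0,0,0.15,0,0,0],
    [0,0,0,0.3,0,0,0],
    [0,0,0,0.4,0,0,0],
    [0,0,0,0.5,0,0,0],
    [0,0,0,0.6,0,0,0],
    [0,0,0,0.6,0,0,0]
  ]
}}

```text
t: 12.13
tool_pos: [501.6, 178.9, 83.5]
eef_rot: [1.346, 1.116, -1.341]
wrist_force: [0.0, 0.2, -0.7]
finger_gap: 0.5
```

```bash
python3 to.py 502.1 176.3 85 -10.5
```

```text
t 12.13 [501.6 178.9  83.5] yaw -10.54 gap 0.5 F [ 0.   0.2 -0.7] [-0.66  0.68  0.41  1.97 -0.47  0.59 -1.69]
shift [-0.05   0.034  0.083] turn [-0.007 -0.023 -0.025]
```

Request:
{"op": "send_rows", "data": {
  "steps": [
    [0,0,0,0.1,0,0,0],
    [0,0,0,0.15,0,0,0],
    [0,0,0,0.2,0,0,0],
    [0,0,0,0.2,0,0,0]
  ]
}}

```text
t: 12.47
tool_pos: [500.7, 174.4, 83.6]
eef_rot: [1.346, 1.117, -1.339]
wrist_force: [0.5, 2.6, 1.3]
finger_gap: 0.2
```

```bash
python3 to.py 502.1 176.3 85 -10.5; python3 - <<'E'
from h import *
c=camera("wrist");cv2.imwrite("pics/w15.png",c["frame"])
for d in pinpoint(c,"bar_ball"):
    p=ray(c,d["xy"],96);q=p[:2]-[489,105.5];a=np.radians(-10.5);print(d["p"],d["xy"],p.round(1),"pad y",-np.sin(a)*q[0]+np.cos(a)*q[1])
E
```

```text
t 12.47 [500.7 174.4  83.6] yaw -10.49 gap 0.2 F [0.5 2.6 1.3] [-0.65  0.67  0.41  1.97 -0.47  0.58 -1.68]
shift [-0.048  0.035 -0.072] turn [ 0.002 -0.039 -0.027]
0.91 [297.8, 232.7] [498.3 150.2  96. ] pad y 45.65504129016433
```

View pics/w15.png

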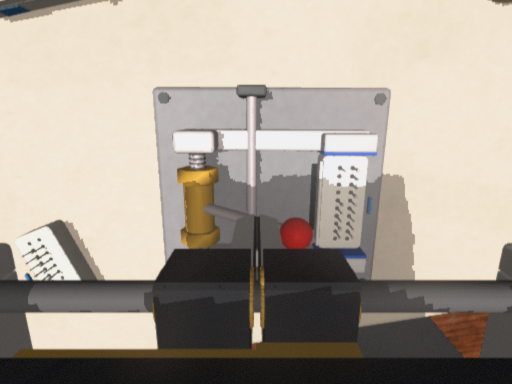

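The ball is at pad y about 46, and the stop should put it there. I'll push gently a little further to be sure it is seated.

Request:
{"op": "send_rows", "data": {
  "steps": [
    [0,0,0,0.05,0,0,0],
    [0,0,0,0.1,0,0,0],
    [0,0,0,0.1,0,0,0]
  ]
}}

```text
t: 12.82
tool_pos: [500.7, 173.7, 83.8]
eef_rot: [1.348, 1.119, -1.336]
wrist_force: [1.0, 7.9, 2.1]
finger_gap: 0.1
```

```bash
python3 to.py 502.1 176.3 85 -10.5
```

```text
t 12.82 [500.7 173.7  83.8] yaw -10.41 gap 0.1 F [1.  7.9 2.1] [-0.65  0.67  0.41  1.98 -0.47  0.58 -1.68]
shift [-0.038  0.031 -0.096] turn [ 0.019 -0.071 -0.035]
```

Request:
{"op": "send_rows", "data": {
  "steps": [
    [0,0,0,0.1,0,0,0],
    [0,0,0,0.1,0,0,0]
  ]
}}

```text
t: 12.98
tool_pos: [500.7, 172.9, 84.1]
eef_rot: [1.35, 1.121, -1.333]
wrist_force: [1.3, 11.9, 2.3]
finger_gap: 0.5
```

Request:
{"op": "send_rows", "data": {
  "steps": [
    [0,0,0,-0.4,0,0,0],
    [0,0,0,-1.0,0,0,0],
    [0,-0.5,0,-1.6,0,0,0],
    [0,-1.3,0,-2.0,0,0,0],
    [0,-2.1,0,-2.4,0,0,0],
    [0,-3.0,0,-2.6,0,0,0],
    [0,-3.5,0,-2.6,0,0,0],
    [0,-3.5,0,-2.6,0,0,0]
  ]
}}

```text
t: 13.65
tool_pos: [515.3, 244.3, 191.3]
eef_rot: [1.349, 1.114, -1.336]
wrist_force: [-0.9, -0.5, 0.1]
finger_gap: 0.7
```

```bash
python3 to.py 502.1 176.3 85 -10.5; python3 - <<'E'
from h import *
a=np.radians(-10.5);X=np.array([np.cos(a),np.sin(a)]);Y=np.array([-np.sin(a),np.cos(a)]);o=np.array([489,105.5])
for n in ["wrist","top","scene"]:
    c=camera(n)
    if n=="wrist": cv2.imwrite("pics/w16.png",c["frame"])
    if n=="scene": cv2.imwrite("pics/s16.png",cv2.resize(c["frame"][150:300,140:300],None,fx=4,fy=4,interpolation=cv2.INTER_CUBIC))
    for nm,z in [("bar_ball",96),("bur_block",12)]:
        for d in pinpoint(c,nm):
            q=ray(c,d["xy"],z)[:2]-o;print(n,nm,round(d["p"],2),d["xy"],"pad x,y",(q@X).round(1),(q@Y).round(1))
E
```

```text
t 13.65 [515.3 244.3 191.3] yaw -10.49 gap 0.7 F [-0.9 -0.5  0.1] [-0.83  0.58  0.53  1.78 -0.37  0.88 -1.89]
shift [ 3.534 -0.042  2.321] turn [ 0.002 -0.044 -0.077]
wrist bar_ball 0.64 [357.0, 194.3] pad x,y -1.1 46.6
wrist bur_block 0.93 [170.5, 226.0] pad x,y -64.3 252.4
wrist bur_block 0.58 [373.3, 175.9] pad x,y 0.9 -0.3
top bar_ball 0.65 [222.8, 183.4] pad x,y 2.5 51.6
top bur_block 0.82 [357.1, 199.6] pad x,y 26.5 -333.7
top bur_block 0.57 [241.5, 197.5] pad x,y -13.3 1.2
scene bar_ball 0.88 [222.9, 211.5] pad x,y -1.6 44.7
scene bur_block 0.89 [183.3, 300.7] pad x,y -73.4 260.1
scene bur_block 0.86 [235.1, 219.9] pad x,y 4.3 -6.9
scene bur_block 0.68 [300.0, 156.8] pad x,y 27.5 -336.1
```

View pics/w16.png

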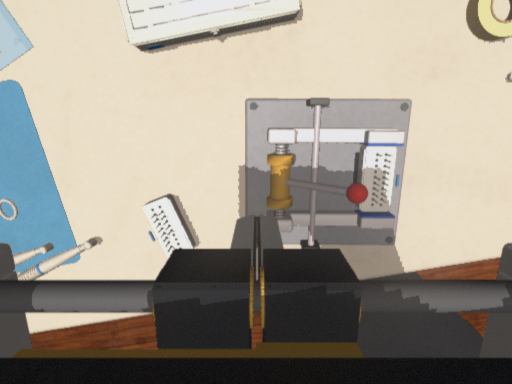

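View pics/s16.png

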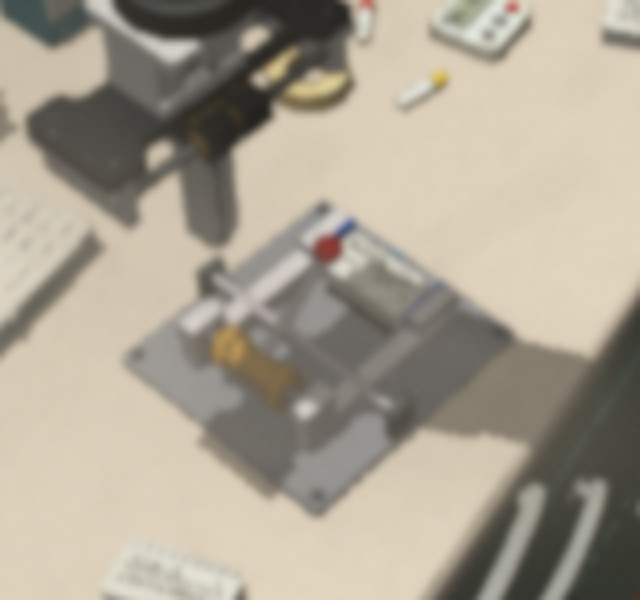

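The ball is at pad y 46.6, and the stop would put it at about 46. Both jaws are in against the upright, square block, and the robot is clear, so I'll hand in.

```bash
python3 -c "
from workcell import *
print(hand_in())"
```

```text
the job is handed in; nothing more can be done
None
```

I set the bur block nearest the robot upright on the pad, lengthwise between the jaws. I then swung the turnbuckle bar over to its stop and handed the job in at about 13.8 s of the 58 s allowed. No verdict came back, so what follows rests on my own checks.

- **Block:** I gripped it about 12 mm off its centre so the fingers missed the blue catch. After release the wrist camera put it within 1 mm of the pad centre. After the jaws closed it was at pad x = 0.9, y = -0.3 mm, upright and square in the picture.
- **Bar:** at the end of the push the force rose to about 12 N with hardly any movement. The wrist camera then put the ball at pad y = 46.6 mm; at the stop it should be at about 46 mm.
- **Robot:** it ended clear of everything, with the wrist force close to zero.

**What disagreed:**
- **Other cameras:** the blurrier top and scene cameras gave different final positions for the block: 13 mm off in x from the top view, and 4 and 7 mm off in x and y from the scene view. For the ball they gave pad y = 51.6 and 44.7 mm. I trusted the sharp, close wrist view, which fits the pad and jaw edges.
- **Grasp height:** when picking the block up, one wrist joint reached its range limit, so the tool stopped about 4 mm short of the height I asked for. The grasp held.

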